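# Push the slide tray home against the bench fence

## Task

Push the blue slide tray along the bench until its long side lies flush against the aluminium fence and its end touches the orange stop. Only push it with the fingers: it must stay flat on the bench, never lifted. Leave the white tray and everything else on the bench where they are.

Things in the scene. Friction and masses are not known exactly. Their poses are not given: they have to be found in the camera images.
- blue_tray: Blue slide tray, a loose solid slab 96 (x) x 130 (y) x 22 mm high, four glass slides in its top; about 0.3 kg, too wide to grip, slides under a few newtons. Origin: centre of its underside; z up, y along its long side. Starts on the robot's side of the fence, clear of it, turned somewhat, in either of two places side by side (white tray in the other).
- fence: Straight aluminium fence fixed to the bench beyond the trays, running across in front of the robot, 580 mm long, 18 mm high. Origin: at bench height on its flat face towards the robot. x points into the fence (away from the robot), y along the face towards the stop (robot's left); the face spans y = -300 to +280 mm.
- stop: Orange stop block fixed square to the fence, 30 mm thick, 18 mm high (37 mm at its knob over the fence), standing out 85 mm from the fence's face towards the robot. Origin: at bench height in the corner of its flat face and the fence's face; axes as the fence's. The tray belongs on its -y side (robot's right): home, its centre is 48 mm from the fence's face, 65 mm from the stop's.
- white_tray: White slide tray, otherwise the same as the blue one (96 x 130 x 22 mm); to be left alone. Origin: centre of its underside.
- stain_bottle: Loose amber bottle, 48 mm in diameter, 95 mm tall, at the robot's right. Origin: centre of its underside.
- mount_jar: Loose glass jar with red cap, 52 mm in diameter, 60 mm tall, left of the trays. Origin: centre of its underside.
- petri_dish: Loose clear dish, 90 mm in diameter, 16 mm high, far left. Origin: centre of its underside.
- slide_box: Loose green box, 70 x 110 x 33 mm, beyond the fence. Origin: centre of its underside.
- reagent_bottle: Loose white bottle with blue cap, 60 mm in diameter, 110 mm tall, beyond the fence. Origin: centre of its underside.
- cover_box: Loose yellow box, 50 x 50 x 22 mm, near the robot at the right. Origin: centre of its underside.
Mind the look-alikes: they are no part of the job. Leave any pink or yellow look-alike of the blue_tray alone.

How it is judged (in metres and radians):
At the end, for the whole second after the job is handed in: The blue tray lies flat and at rest with its long side against the fence (gap at its centre under 3.5 mm, turned less than 2 degrees) and its end against the stop (gap under 4 mm); everything else has moved less than 12 mm (x of blue_tray in the frame of fence between -0.0515 and -0.045 m and y of blue_tray in the frame of stop between -0.069 and -0.062 m and angle between the y axis of blue_tray and the y axis of fence, either way round below 0.035 rad and angle between blue_tray's own z axis and vertical below 0.03 rad and height (world z) of blue_tray below 0.003 m and linear speed of blue_tray below 0.01 m/s and distance of each of white_tray, stain_bottle, mount_jar, petri_dish, slide_box, reagent_bottle, cover_box from where it was at the start of the episode below 0.012 m); the robot touches nothing.
It fails at once if the blue tray is lifted more than 6 mm or tipped more than 6 degrees (height (world z) of blue_tray above 0.006 m or angle between blue_tray's own z axis and vertical above 0.105 rad).
It fails at once if the white tray is displaced by more than 12 mm (distance of white_tray from where it was at the start of the episode above 0.012 m).
It fails at once if another thing on the bench is displaced by more than 12 mm (distance of any of stain_bottle, mount_jar, petri_dish, slide_box, reagent_bottle, cover_box from where it was at the start of the episode above 0.012 m).
It also fails if it takes over 61 s, if anything falls off the work surface, if the arm or the gripper's body presses on something with over 40 N, if the wrist force passes 120 N, or if a joint passes its speed limit or range.

## Robot

A 6-joint arm with a two-finger parallel gripper is mounted at the origin on the work surface. World frame = base frame: x ahead of the robot, y to its left, z up, the work surface at z = 0. Lengths are in m, angles in degrees, forces in N, time in s.
With the tool pointing down it reaches from about 0.275 to 0.775 m from the base axis. Payload 14.6 kg.
Tool frame: the origin (TCP) lies between the finger pads; the fingertips stand ahead of it and the grasp point (between the pads) lies 2 mm behind it (robot.tip_reach is the z of the fingertips in the tool frame, in m); z points along the fingers, x is the direction in which the jaws open and shut, and the axes are right-handed (so a half turn about z gives the same grasp; the last joint's range is limited). The gripper opens to 85 mm and grips with 20 to 120 N. Pads are 22 mm wide; open, the fingers measure 114 mm over their backs; the gripper's body (76 mm by 85 mm) begins 54 mm behind the grasp point. The pads swing forward as they close: fully open they stand 13 mm farther back than shut.
Start: joints at [66.389, 15.075, -2.767, 72.158, 0, 81.102], TCP at [0.133, 0.508, 0.248] pointing down, gripper open.
Joint ranges: [-151.79, 151.79], [-50.71, 97.33], [-67.44, 78.34], [-121.81, 120.89], [-77.56, 73.72], [-180, 180]. Speed limits (degrees/s): [108.29, 108.29, 147.25, 159.86, 180, 180].

## Interface

Orientations are given as [roll, pitch, yaw] about the fixed x, y, z axes, in that order (R = Rz(yaw) Ry(pitch) Rx(roll)).
In Python, from station import sense, grab_frame, workorder, robot gives the robot as it stands.
- The arm moves only by the tool send_rows, never from a script. Its argument "plan" is one flat list of numbers, 5 for each row, row after row: the finger opening in mm, from 0 to 85.4, then the shift along the tool's x, y, z in mm, then the turn about the tool's z in degrees. A call has 1 to 5 rows; each row shifts and turns the commanded pose from where the row before left it, along the tool's axes as they then stand; what a row does not reach is not made up. A row lasts 1/12 s, in which the tool goes at most 41.7 mm and 7.16 degrees, less where a joint would pass 70% of its speed; a pose out of reach is approached as far as the arm can. A call with a gripper value outside its range is refused whole. The fingers move at their own pace and stop on an object; "newtons" is the grip in N (left out, the last holds). Time passes only in rows, so rows that do not move let the fingers close. It gives the time, the measured TCP pose, the force and the opening at its end, in the units of the state.
- sense(): the state, without advancing time (a new reading comes with each control period).
- grab_frame(name): name is "scene" or "top" or "wrist"; returns a dict with "image" (384x512x3 uint8, blue, green, red), "vfov" (degrees; the focal length in pixels is half the picture's height over the tangent of half this angle, whatever the lens; pixels are square), "cx", "cy" (the principal point, pixels), "extrinsics" (4x4, takes a point from world to camera coordinates); the wrist camera has in their place "T_tool_cam" (4x4, takes a point from camera to tool coordinates, whose origin is the TCP and whose axes are the tool frame's). Camera axes: x right, y down, z forward; pixel columns grow to the right and rows downward; lengths in m; the calibration is good to about 2 mm. A picture is of the moment at which its call begins: read the wrist's pose just before it. There is no depth.
- workorder.sign_off(): hands the job in, once; it reports no verdict.
The state is a dict: "time_s": time; "joint_positions": joint angles; "qd": joint speeds; "tau": joint torques, N m; "position": TCP position; "orientation": TCP orientation; "ft_force": force on the tool from outside, world axes, zero at the start; "torque": the same for the moment, N m; "grip_width": finger opening in m.
Only numpy, scipy, OpenCV 4.12 (cv2) and the standard library are available. Lean on these libraries where they do the work, as an engineer would, in place of code of your own. Each camera call takes 0.05 s, during which the arm holds its last target. There are 200 camera calls.

## Working session

There is one attempt and no reset: what is moved stays moved. The work goes in short steps, Python scripts to look and compute and a tool call to move; the robot and the scene stay as the last step left them, time stands still between calls to the robot, and variables do not carry over. Pictures are saved under pics/ and viewed, about 8 in all and at most 12, crops included, and the job is handed in when it is done.

Besides the shell and the picture viewer there is one more tool, called as name(argument=value, ...), one argument or row to a line, values as JSON. send_rows: Moves the arm, as the interface text tells. Its arguments: {"type":"object","properties":{"plan":{"type":"array","items":{"type":"number"}},"newtons":{"type":"number"}},"required":["plan"]}

```bash
mkdir -p pics; ls
python3 - <<'E'
from station import sense, grab_frame, workorder, robot
import cv2,numpy as np
print(sense()); print([a for a in dir(robot) if a[0]!='_'], robot.tip_reach)
for n in ("top","scene"):
    f=grab_frame(n); cv2.imwrite(f'pics/{n}0.png',f['image']); print(n,f['vfov'],f['cx'],f['cy'],np.round(f['extrinsics'],4).tolist(),[k for k in f])
E
```

```text
pics
{'time_s': 0.0, 'joint_positions': array([ 6.63882402e+01,  1.51014687e+01, -2.80613581e+00,  7.21594611e+01,
       -3.64409742e-06,  8.10997962e+01]), 'qd': array([-0.07551027,  0.02015658, -0.0229472 , -0.01599407,  0.04451794,
       -0.06518016]), 'tau': array([-4.85415963e-03, -6.37615800e+01,  3.84567547e+01,  1.39024254e-02,
       -4.03486483e-04, -1.58751118e-05]), 'position': array([0.13323628, 0.50752301, 0.24778607]), 'orientation': array([-1.79989628e+02,  6.62586322e-02,  7.52884499e+01]), 'ft_force': array([ 0.50009348, -0.23524723,  0.21769764]), 'torque': array([-0.0067711 , -0.01030251,  0.02080765]), 'grip_width': 0.08531224488056025}
['IKError', 'tip_reach'] 0.017
top 51.07685566203128 256.8328312746857 198.54735900019614 [[-0.0077, -0.9999, -0.0124, -0.0425], [-0.9934, 0.0091, -0.1147, 0.5214], [0.1148, 0.0114, -0.9933, 1.0865], [0.0, 0.0, 0.0, 1.0]] ['image', 'vfov', 'cx', 'cy', 'extrinsics']
scene 52.86203685123897 252.44971334819684 195.33170434965675 [[-0.1935, 0.9809, -0.0186, 0.135], [0.7453, 0.1346, -0.653, -0.3543], [-0.6381, -0.1402, -0.7571, 1.6159], [0.0, 0.0, 0.0, 1.0]] ['image', 'vfov', 'cx', 'cy', 'extrinsics']
```

View pics/top0.png

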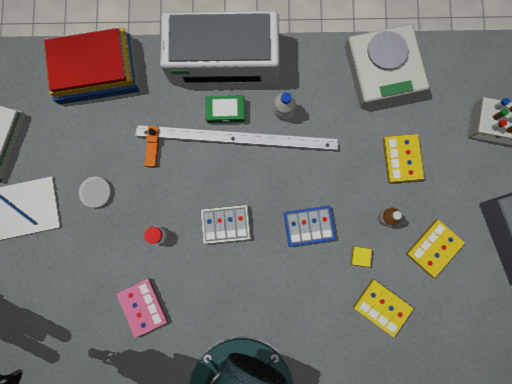

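View pics/scene0.png

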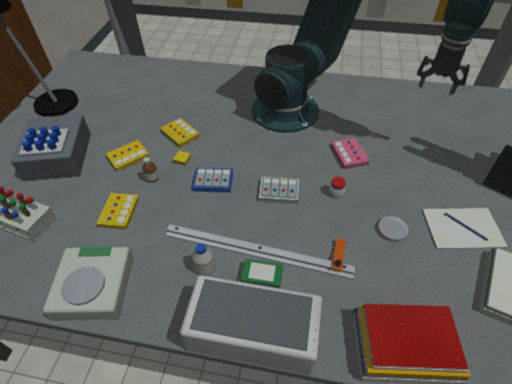

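The top view shows the blue-rimmed tray at (310,226). The white tray is at (226,225), the fence runs from (137,131) to (337,146), and the stop is at (152,147). The look-alikes are pink at (141,308) and yellow at (404,158), (436,248) and (384,307). Only the tray at (310,226) is blue. Next I'll measure and check it in a crop.

```bash
cat > h.py <<'E'
import cv2,numpy as np
from station import sense, grab_frame
def cam(n):
    f=grab_frame(n); f['f']=f['image'].shape[0]/2/np.tan(np.radians(f['vfov'])/2); return f
def ray(f,uv,z):
    uv=np.atleast_2d(uv).astype(float); E=f['extrinsics']; R,t=E[:3,:3],E[:3,3]
    d=np.c_[(uv[:,0]-f['cx'])/f['f'],(uv[:,1]-f['cy'])/f['f'],np.ones(len(uv))]@R
    c=-R.T@t; return (c+d*((z-c[2])/d[:,2])[:,None])[:,:2]
def proj(f,p):
    q=np.atleast_2d(p)@f['extrinsics'][:3,:3].T+f['extrinsics'][:3,3]
    return q[:,:2]/q[:,2:]*f['f']+[f['cx'],f['cy']]
def hsv(f): return cv2.cvtColor(f['image'],cv2.COLOR_BGR2HSV)
def big(m,roi=None):
    if roi: k=np.zeros_like(m); x0,y0,x1,y1=roi; k[y0:y1,x0:x1]=255; m=m&k
    c=cv2.findContours(m,cv2.RETR_EXTERNAL,cv2.CHAIN_APPROX_NONE)[0]
    return max(c,key=cv2.contourArea)[:,0,:]
def rect(f,c,z):  # centre, long-side direction(deg), sizes mm
    b=cv2.boxPoints(cv2.minAreaRect((ray(f,c,z)*1000).astype(np.float32)))
    e=[b[1]-b[0],b[2]-b[1]]; l=max(e,key=np.linalg.norm); a=np.degrees(np.arctan2(l[1],l[0]))%180
    return np.round(b.mean(0),1),round(a,2),np.round(sorted(map(np.linalg.norm,e)),1),np.round(b,1).tolist()
E
python3 - <<'E'
from h import *
for n in("top","scene"):
    f=cam(n); H=hsv(f); E=f['extrinsics']; print(n,'cam',-E[:3,:3].T@E[:3,3])
    ctr=proj(f,[[.36,-.19,.022]])[0]
    bl=cv2.inRange(H,(105,120,50),(130,255,255)); org=cv2.inRange(H,(5,150,120),(17,255,255)); wh=cv2.inRange(H,(0,0,165),(180,60,255))
    rb=(270,195,350,260) if n=="top" else (180,155,245,200)
    ro=(135,115,170,175) if n=="top" else (320,230,355,280)
    rw=(195,200,260,250) if n=="top" else (250,170,310,208)
    rf=(125,115,345,160) if n=="top" else (160,220,360,280)
    print('blue',rect(f,big(bl,rb),.022)); print('white',rect(f,big(wh,rw),.022)); print('stop',rect(f,big(org,ro),.018))
    print('fence',rect(f,big(wh,rf),.018))
    if n=="top": cv2.imwrite('pics/crop.png',cv2.resize(f['image'][110:260,120:360],None,fx=3.3,fy=3.3,interpolation=cv2.INTER_CUBIC))
E
```

```text
top cam [ 0.39283241 -0.05968881  1.13853935]
blue (array([ 445.4, -191.8], dtype=float32), np.float32(97.65), array([ 95.7, 131.1], dtype=float32), [[389.20001220703125, -133.1999969482422], [406.70001220703125, -263.1000061035156], [501.5, -250.3000030517578], [484.1000061035156, -120.4000015258789]])
white (array([451.9,  43.2], dtype=float32), np.float32(95.23), array([ 94.1, 127.8], dtype=float32), [[399.29998779296875, 102.5999984741211], [410.8999938964844, -24.700000762939453], [504.6000061035156, -16.100000381469727], [492.8999938964844, 111.0999984741211]])
stop (array([669.2, 254.2], dtype=float32), np.float32(178.83), array([32.4, 96.4], dtype=float32), [[620.7000122070312, 239.0], [717.0999755859375, 237.0], [717.7000122070312, 269.3999938964844], [621.4000244140625, 271.3999938964844]])
fence (array([698.2, -20. ], dtype=float32), np.float32(85.29), array([ 29.7, 509.6], dtype=float32), [[662.5, -272.70001220703125], [692.0999755859375, -275.1000061035156], [733.9000244140625, 232.8000030517578], [704.2999877929688, 235.1999969482422]])
scene cam [1.32120762 0.14181592 
[... 324 characters left out ...]
array([14. , 17.1], dtype=float32), [[408.70001220703125, 88.80000305175781], [410.8999938964844, 71.80000305175781], [424.70001220703125, 73.5999984741211], [422.6000061035156, 90.5]])
stop (array([675.1, 254.2], dtype=float32), np.float32(176.29), array([ 29. , 106.8], dtype=float32), [[620.7999877929688, 243.10000610351562], [727.4000244140625, 236.1999969482422], [729.2999877929688, 265.20001220703125], [622.7000122070312, 272.1000061035156]])
fence (array([774.1,  42.1], dtype=float32), np.float32(91.53), array([46.9, 68.1], dtype=float32), [[749.7999877929688, 75.5], [751.5999755859375, 7.400000095367432], [798.4000244140625, 8.699999809265137], [796.5999755859375, 76.69999694824219]])
```

View pics/crop.png

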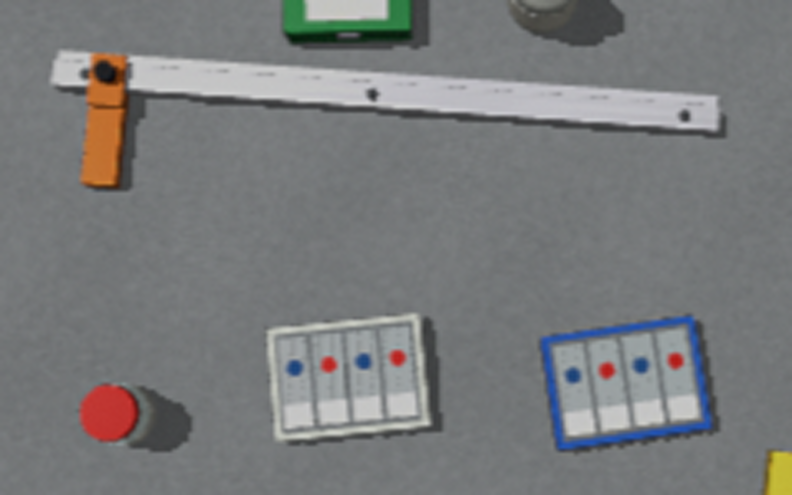

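The crop confirms it. The blue-rimmed tray is on the right, the white-rimmed one on the left, and the tray I measured is 96×131 mm. Plan:
1. Straddle the tray's near long side with open fingers.
2. Push it to the fence while turning about −12.4°.
3. Push its right end along the fence to the stop.

send_rows(
  plan=[85,-22,33,0,0,85,-22,33,0,0,85,-22,33,0,0,85,-22,33,0,0,85,-22,33,0,0],
)

```text
time_s: 0.62
position: [0.2656, 0.358, 0.2483]
orientation: [180.0, -0.0, 75.3]
ft_force: [1.2, 1.1, -0.3]
grip_width: 0.085
```

send_rows(
  plan=[85,-22,33,0,0,85,-22,33,0,0,85,-22,33,0,0,85,-22,33,0,0,85,-22,33,0,0],
)

```text
time_s: 1.03
position: [0.3975, 0.2094, 0.2484]
orientation: [180.0, -0.0, 75.3]
ft_force: [0.5, 0.7, -0.3]
grip_width: 0.0848
```

send_rows(
  plan=[85,-22,33,0,0,85,-22,33,0,0,85,0,0,0,-7,85,0,0,0,-7,85,0,0,0,-7],
)

```text
time_s: 1.45
position: [0.4497, 0.1511, 0.248]
orientation: [-180.0, 0.0, 96.5]
ft_force: [-0.3, 0.1, 0.0]
grip_width: 0.0851
```

send_rows(
  plan=[85,-38,-13.6,0,0,85,-38,-13.6,0,0,85,-38,-13.6,0,0,85,-38,-13.6,0,0,85,-38,-13.6,0,0],
)

```text
time_s: 1.87
position: [0.4016, -0.0459, 0.2483]
orientation: [180.0, 0.0, 96.3]
ft_force: [1.7, -0.1, 0.7]
grip_width: 0.0851
```

send_rows(
  plan=[85,-38,-13.6,0,0,85,-38,-13.6,0,0,85,-38,-13.6,0,0,85,-38,-13.6,0,0,85,0,0,0,-1.2],
)

```text
time_s: 2.28
position: [0.3637, -0.2072, 0.2481]
orientation: [-180.0, 0.1, 97.1]
ft_force: [-0.3, 0.8, -0.8]
grip_width: 0.0849
```

send_rows(
  plan=[85,0,0,38,0,85,0,0,38,0,85,0,0,38,0,85,0,0,38,0,85,0,0,0,0],
)

```text
time_s: 2.7
position: [0.3624, -0.1993, 0.0915]
orientation: [-179.7, -0.3, 97.5]
ft_force: [-0.9, 1.0, 0.4]
grip_width: 0.0849
```

Run:
```python
from h import *
print(sense()['position'],sense()['orientation'])
a=cam("wrist")['image'];b=cam("scene")['image'][130:240,140:300];b=cv2.resize(b,(558,384))
cv2.imwrite('pics/w1.png',cv2.resize(np.hstack([a[:,:],b]),None,fx=.74,fy=.74))
```

```text
[ 0.36243249 -0.19929053  0.09150939] [-179.6926766    -0.33706902   97.47611931]
```

View pics/w1.png

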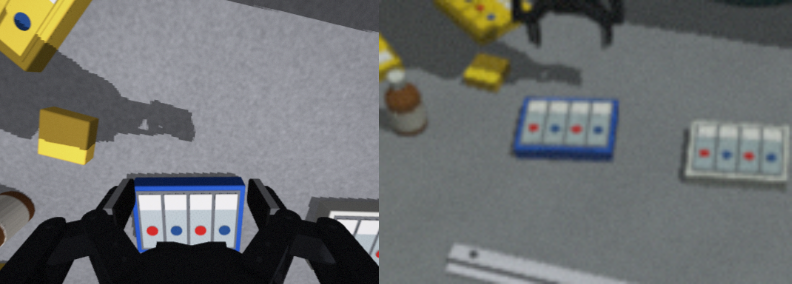

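The wrist view on the left shows the tray centred between the fingertips at about column 190, with its near edge at row 185. The scene crop shows the fingers clear behind it. Next I descend.

send_rows(
  plan=[85,0,0,35,0,85,0,0,28,0,85,0,0,5,0,85,0,0,0,0,85,0,0,0,0],
)

```text
time_s: 3.22
position: [0.3661, -0.2022, 0.0302]
orientation: [179.9, 0.1, 97.5]
ft_force: [0.5, -0.0, -0.3]
grip_width: 0.085
```

send_rows(
  plan=[85,0,0,2,0,85,0,0,2,0,85,0,0,2,0,85,0,0,0,0,85,0,0,0,0],
)

```text
time_s: 3.63
position: [0.3651, -0.2015, 0.0225]
orientation: [180.0, 0.0, 97.5]
ft_force: [0.9, 0.7, 0.6]
grip_width: 0.0851
```

Run:
```python
from h import *
s=sense();print(s['position'],s['orientation'],s['ft_force'])
b=cam("scene")['image'][110:230,150:270];cv2.imwrite('pics/s2.png',cv2.resize(b,(600,600),interpolation=cv2.INTER_CUBIC))
```

```text
[ 0.36510884 -0.20149559  0.02245819] [1.79996182e+02 1.52940103e-03 9.74837062e+01] [0.8730121  0.68178856 0.64704256]
```

View pics/s2.png

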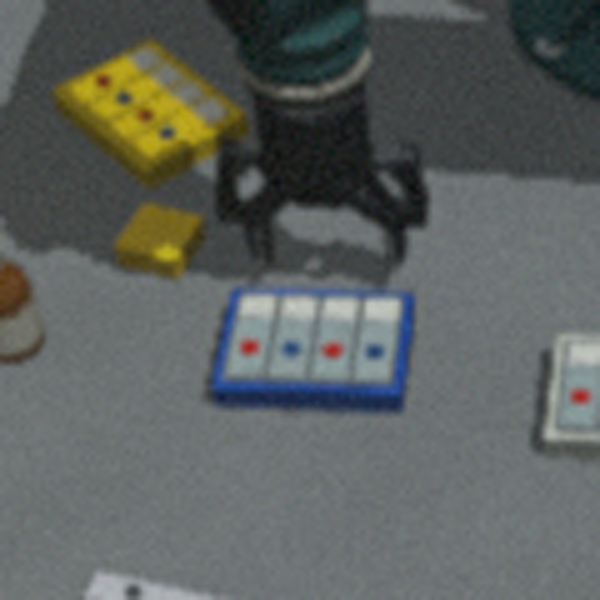

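The fingers are behind the tray, at about (260–400, 265) in the crop. How high the tips are is unclear, so I'll probe downwards and watch the force.

send_rows(
  plan=[85,0,0,2,0,85,0,0,2,0,85,0,0,0,0],
)

```text
time_s: 3.93
position: [0.3649, -0.2013, 0.0179]
orientation: [-180.0, -0.0, 97.5]
ft_force: [0.1, -0.5, -0.0]
grip_width: 0.085
```

send_rows(
  plan=[85,0,0,2,0,85,0,0,2,0,85,0,0,0,0],
)

```text
time_s: 4.18
position: [0.3649, -0.2014, 0.0139]
orientation: [-180.0, -0.0, 97.5]
ft_force: [-0.4, 0.1, 0.6]
grip_width: 0.0851
```

send_rows(
  plan=[85,0,8,3,0,85,0,6,0,0,85,0,6,0,0,85,0,8,0,0,85,0,10,0,0],
)

```text
time_s: 4.6
position: [0.4033, -0.1962, 0.0112]
orientation: [-180.0, -0.0, 97.5]
ft_force: [-1.4, 0.4, -0.5]
grip_width: 0.0849
```

send_rows(
  plan=[85,0,10,0,0,85,0,10,0,0,85,0,10,0,0,85,0,10,0,1,85,0,10,0,1],
)

```text
time_s: 5.02
position: [0.4533, -0.1899, 0.0113]
orientation: [-180.0, -0.0, 95.5]
ft_force: [-2.9, 0.0, 1.0]
grip_width: 0.0855
```

send_rows(
  plan=[85,0,10,0,2,85,0,10,0,2,85,0,10,0,2,85,0,10,0,2,85,0,10,0,2],
)

```text
time_s: 5.43
position: [0.503, -0.1883, 0.0112]
orientation: [-180.0, -0.0, 85.4]
ft_force: [-4.2, 0.1, 3.6]
grip_width: 0.0851
```

Run:
```python
from h import *
s=sense();print(s['position'],s['orientation'],s['ft_force'])
f=cam("top");H=hsv(f); u=proj(f,[[.58,-.2,.022]])[0].astype(int); print(u)
c=big(cv2.inRange(H,(105,120,50),(130,255,255)),(u[0]-45,u[1]-40,u[0]+45,u[1]+45)); print(rect(f,c,.022))
cv2.imwrite('pics/t3.png',cv2.resize(f['image'][110:270,120:360],None,fx=3.2,fy=3.2,interpolation=cv2.INTER_CUBIC))
```

```text
[ 0.50296591 -0.18830923  0.01121864] [-1.79952887e+02 -2.15671343e-02  8.54127595e+01] [-4.24618955  0.12559805  3.61051763]
[311 177]
(array([ 577.7, -135.5], dtype=float32), np.float32(148.74), array([39.2, 91.6], dtype=float32), [[528.2999877929688, -128.5], [606.7000122070312, -176.0], [627.0, -142.5], [548.7000122070312, -95.0]])
```

View pics/t3.png

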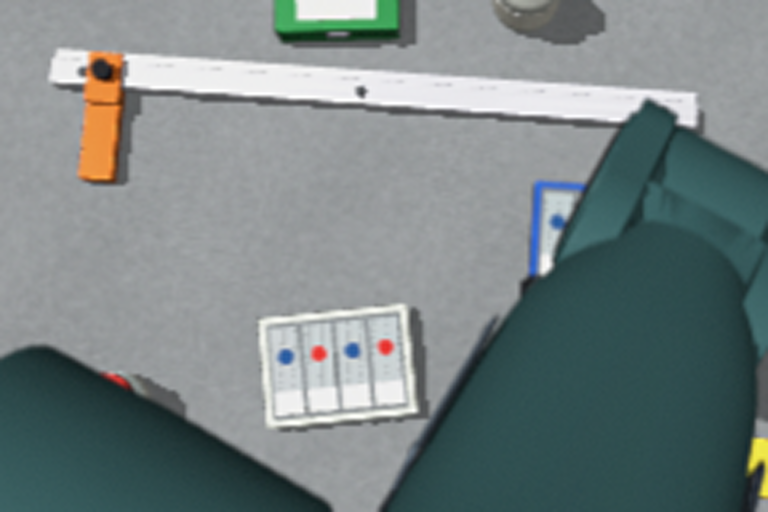

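The tray is pushed and turned square. Its left corner is at about (535,185) in the crop, roughly 25 px below the fence line. I'll continue gently to contact.

send_rows(
  plan=[85,0,10,0,0,85,0,10,0,0,85,0,10,0,0,85,0,8,0,0,85,0,5,0,0],
)

```text
time_s: 5.9
position: [0.546, -0.1922, 0.0112]
orientation: [180.0, 0.0, 85.5]
ft_force: [-3.8, 0.7, 1.3]
grip_width: 0.0848
```

send_rows(
  plan=[85,0,3,0,0,85,0,3,0,0,85,0,2,0,0],
)

```text
time_s: 6.15
position: [0.5532, -0.1928, 0.0112]
orientation: [-180.0, -0.0, 85.5]
ft_force: [-1.0, -0.7, -0.5]
grip_width: 0.0848
```

send_rows(
  plan=[85,0,2,0,0,85,0,2,0,0,85,0,0,0,0],
)

```text
time_s: 6.4
position: [0.5575, -0.1933, 0.0113]
orientation: [180.0, 0.0, 85.5]
ft_force: [-0.4, -0.1, -0.2]
grip_width: 0.0851
```

send_rows(
  plan=[85,0,2,0,0,85,0,2,0,0],
)

```text
time_s: 6.57
position: [0.5599, -0.1933, 0.0112]
orientation: [-179.9, -0.0, 85.5]
ft_force: [-18.4, -0.3, 14.7]
grip_width: 0.085
```

send_rows(
  plan=[85,0,2,0,0,85,0,1,0,0],
)

```text
time_s: 6.73
position: [0.56, -0.1933, 0.0111]
orientation: [-179.5, 0.0, 85.4]
ft_force: [-34.1, -1.0, 25.7]
grip_width: 0.0853
```

It reached the fence with TCP x at 0.560, as predicted, and the force rose to 34 N. I'll back off, lift, turn 90°, and go to the right end.

send_rows(
  plan=[85,0,-10,0,0,85,0,-25,0,0,85,0,-10,-35,0,85,0,0,-40,7,60,0,0,0,7],
)

```text
time_s: 7.15
position: [0.5213, -0.1915, 0.0925]
orientation: [179.5, 0.1, 71.2]
ft_force: [1.9, -1.0, 1.3]
grip_width: 0.0746
```

send_rows(
  plan=[50,0,0,0,7,50,0,0,0,7,50,0,0,0,7,50,0,0,0,7,50,0,0,0,7],
)

```text
time_s: 7.57
position: [0.5196, -0.1903, 0.0865]
orientation: [180.0, -0.0, 36.1]
ft_force: [1.6, -0.7, -0.1]
grip_width: 0.05
```

send_rows(
  plan=[50,0,0,0,7,50,0,0,0,7,50,0,0,0,7,50,0,0,0,7,50,0,0,0,7],
)

```text
time_s: 7.98
position: [0.5196, -0.1903, 0.0865]
orientation: [180.0, -0.0, 1.1]
ft_force: [0.2, -0.8, -0.8]
grip_width: 0.0498
```

send_rows(
  plan=[50,0,0,0,6,50,0,0,0,0],
)

```text
time_s: 8.15
position: [0.5196, -0.1903, 0.0864]
orientation: [180.0, -0.0, -4.8]
ft_force: [-0.3, -0.4, 0.2]
grip_width: 0.05
```

Run:
```python
from h import *
s=sense();print(s['position'],s['orientation'],s['ft_force'],s['grip_width'])
for n in("top","scene"):
    f=cam(n); cv2.imwrite(f'pics/{n}4.png',f['image'])
a=cv2.imread('pics/top4.png')[110:260,120:420]; b=cv2.imread('pics/scene4.png')[140:290,90:390]
cv2.imwrite('pics/m4.png',cv2.resize(np.vstack([a,b]),None,fx=2,fy=2,interpolation=cv2.INTER_CUBIC))
```

```text
[ 0.51955047 -0.19032714  0.08644979] [ 1.79991961e+02 -3.79781959e-02 -4.79920038e+00] [-0.29993068 -0.41333506  0.18407144] 0.0500352546919335
```

View pics/m4.png

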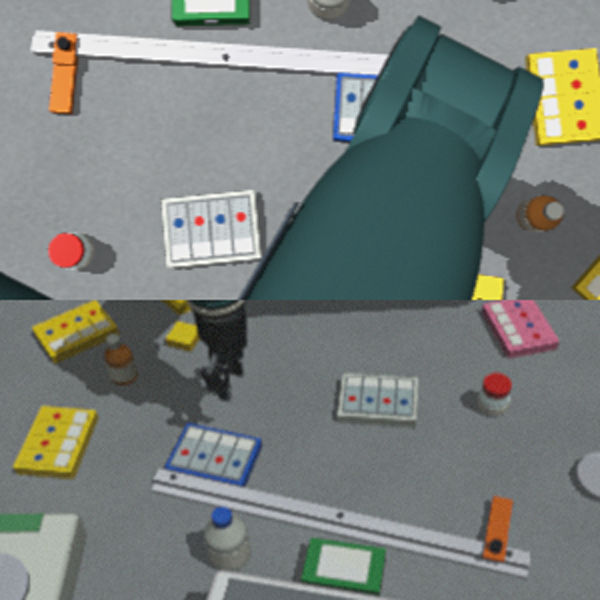

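The scene half of the picture shows the tray lying along the fence near its right end, at (170–260, 430–480), and everything else looks untouched. Next I go round to its right end.

send_rows(
  plan=[50,24,28,0,0,50,24,28,0,0,50,24,28,0,0,50,24,28,0,0,50,0,0,0,0],
)

```text
time_s: 8.67
position: [0.6092, -0.3145, 0.0856]
orientation: [179.9, -0.1, -4.4]
ft_force: [-1.7, -0.9, 0.1]
grip_width: 0.05
```

send_rows(
  plan=[50,0,0,30,0,50,0,0,25,0,50,0,0,8,0,50,0,0,0,0],
)

```text
time_s: 9.0
position: [0.605, -0.3087, 0.0213]
orientation: [-179.9, 0.2, -4.4]
ft_force: [0.4, 0.3, -0.4]
grip_width: 0.0497
```

send_rows(
  plan=[50,0,0,2,0,50,0,0,2,0,50,0,0,0,0],
)

```text
time_s: 9.25
position: [0.6067, -0.3097, 0.0204]
orientation: [180.0, -0.1, -4.5]
ft_force: [-0.1, 0.3, 0.3]
grip_width: 0.0498
```

send_rows(
  plan=[50,0,-12,0,0.2,50,0,-12,0,0,50,0,-6,0,0,50,0,-6,0,0,50,0,-8,0,0],
)

```text
time_s: 9.67
position: [0.6098, -0.2654, 0.0197]
orientation: [179.9, -0.0, -4.7]
ft_force: [-1.6, -5.3, 2.3]
grip_width: 0.0498
```

send_rows(
  plan=[50,0,-10,0,0,50,0,-10,0,0,50,0,-10,0,0,50,0,-10,0,0,50,0,-10,0,0],
)

```text
time_s: 10.08
position: [0.6139, -0.2155, 0.0197]
orientation: [179.9, -0.0, -4.7]
ft_force: [-1.7, -3.6, 2.2]
grip_width: 0.05
```

send_rows(
  plan=[50,0,-12,0,0,50,0,-12,0,0,50,0,-12,0,0,50,0,-12,0,0,50,0,-12,0,0],
)

```text
time_s: 10.5
position: [0.6188, -0.1556, 0.0197]
orientation: [179.9, -0.0, -4.7]
ft_force: [-2.0, -4.7, 2.9]
grip_width: 0.0501
```

Run:
```python
from h import *
s=sense();print(s['position'],s['orientation'],s['ft_force'],s['grip_width'])
for n in("top","scene"):
    f=cam(n); cv2.imwrite(f'pics/{n}5.png',f['image'])
a=cv2.imread('pics/top5.png')[110:210,120:370]; b=cv2.imread('pics/scene5.png')[170:290,140:390]
cv2.imwrite('pics/m5.png',cv2.resize(np.vstack([a,b]),None,fx=2.7,fy=2.7,interpolation=cv2.INTER_CUBIC))
```

```text
[ 0.61884121 -0.15557245  0.01967497] [ 1.79917992e+02 -2.22836865e-02 -4.72178189e+00] [-1.96874226 -4.74520395  2.87331676] 0.050119893817622656
```

View pics/m5.png

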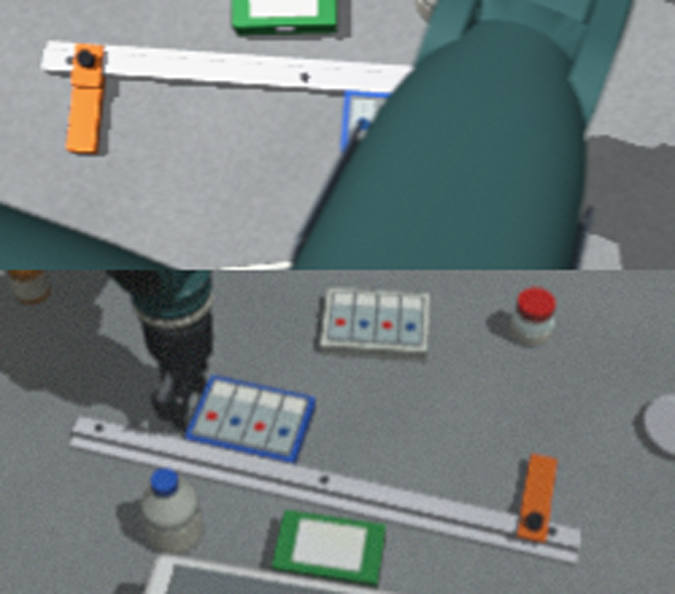

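The tray is sliding along the fence under about 5 N and stays aligned with it. Its left edge is at about (345,95) in the upper half of the picture. Continuing.

send_rows(
  plan=[50,0,-14,0,0,50,0,-14,0,0,50,0,-14,0,0,50,0,-14,0,0,50,0,-14,0,0],
)

```text
time_s: 11.02
position: [0.6247, -0.0849, 0.0194]
orientation: [180.0, -0.0, -4.7]
ft_force: [-0.7, -3.3, 1.9]
grip_width: 0.05
```

send_rows(
  plan=[50,0,-14,0,0,50,0,-14,0,0,50,0,-14,0,0,50,0,-14,0,0,50,0,-14,0,0],
)

```text
time_s: 11.43
position: [0.6304, -0.0151, 0.0194]
orientation: [180.0, -0.0, -4.7]
ft_force: [-0.3, -4.0, 4.4]
grip_width: 0.0498
```

send_rows(
  plan=[50,0,-14,0,0,50,0,-14,0,0,50,0,-14,0,0,50,0,-10,0,0,50,0,-10,0,0],
)

```text
time_s: 11.85
position: [0.6353, 0.0465, 0.0193]
orientation: [180.0, 0.0, -4.7]
ft_force: [-1.1, -4.7, 4.6]
grip_width: 0.0504
```

send_rows(
  plan=[50,0,-6,0,0,50,0,-6,0,0,50,0,-4,0,0,50,0,-4,0,0],
)

```text
time_s: 12.18
position: [0.637, 0.0655, 0.0193]
orientation: [180.0, 0.0, -4.7]
ft_force: [-1.0, -4.0, 3.6]
grip_width: 0.0498
```

Run:
```python
from h import *
s=sense();print(s['position'],s['orientation'],s['ft_force'],s['grip_width'])
for n in("top","scene"):
    f=cam(n); cv2.imwrite(f'pics/{n}6.png',f['image'])
a=cv2.imread('pics/top6.png')[110:210,120:270]; b=cv2.imread('pics/scene6.png')[190:290,230:380]
cv2.imwrite('pics/m6.png',cv2.resize(np.vstack([a,b]),None,fx=3,fy=3,interpolation=cv2.INTER_CUBIC))
```

```text
[0.63696774 0.06546851 0.01925383] [ 1.79995226e+02  6.00132717e-03 -4.72720482e+00] [-1.03985415 -4.02009954  3.62108476] 0.04983011930505805
```

View pics/m6.png

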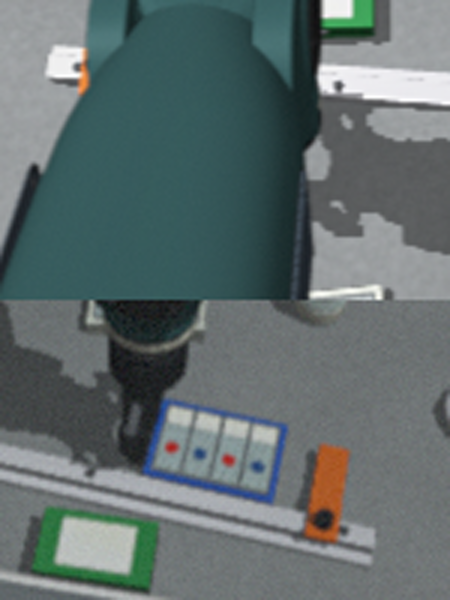

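In the scene half the tray is flush on the fence, with about 33 mm left to the stop: its edge is at 280 and the stop at 313. I'll close slowly.

send_rows(
  plan=[50,0,-7,0,0,50,0,-7,0,0,50,0,-5,0,0,50,0,-4,0,0,50,0,-2,0,0],
)

```text
time_s: 12.7
position: [0.6389, 0.091, 0.0191]
orientation: [-180.0, 0.0, -4.7]
ft_force: [-1.1, -1.0, 0.1]
grip_width: 0.0503
```

send_rows(
  plan=[50,0,-2,0,0,50,0,-2,0,0],
)

```text
time_s: 12.87
position: [0.6393, 0.0944, 0.0192]
orientation: [-180.0, 0.0, -4.7]
ft_force: [-1.0, -1.0, -1.5]
grip_width: 0.0499
```

send_rows(
  plan=[50,0,-2,0,0,50,0,-2,0,0],
)

```text
time_s: 13.03
position: [0.6397, 0.0983, 0.0192]
orientation: [180.0, 0.0, -4.7]
ft_force: [-0.1, -1.0, -1.1]
grip_width: 0.0502
```

send_rows(
  plan=[50,0,-2,0,0,50,0,-1,0,0],
)

```text
time_s: 13.2
position: [0.6399, 0.1007, 0.0193]
orientation: [179.9, -0.0, -4.7]
ft_force: [-1.3, -10.8, 0.9]
grip_width: 0.0501
```

send_rows(
  plan=[50,0,-1.5,0,0,50,0,-1.5,0,0],
)

```text
time_s: 13.37
position: [0.6399, 0.101, 0.0193]
orientation: [179.6, 0.0, -4.8]
ft_force: [-4.2, -33.9, 4.6]
grip_width: 0.05
```

It's in contact with the stop at 34 N. I'll retreat, lift and clear the view to measure.

send_rows(
  plan=[50,0,10,0,0,50,0,25,0,0,50,0,10,-35,0,50,0,20,-36,0,50,-30,25,0,0],
)

```text
time_s: 13.78
position: [0.6108, 0.0159, 0.0972]
orientation: [-180.0, -0.8, -4.7]
ft_force: [1.2, -1.1, 0.9]
grip_width: 0.0499
```

send_rows(
  plan=[50,-20,36,0,-7,70,-20,36,0,-7,85,-20,36,0,-7,85,-20,36,0,-7,85,-20,36,0,-7],
)

```text
time_s: 14.2
position: [0.5345, -0.1653, 0.0908]
orientation: [-180.0, -0.0, 28.9]
ft_force: [1.0, -0.1, -0.2]
grip_width: 0.0851
```

Run:
```python
from h import *
s=sense();print(s['position'],s['orientation'],s['ft_force'],s['grip_width'])
f=cam("top");H=hsv(f)
bl=cv2.inRange(H,(105,120,50),(130,255,255)); print('blue',rect(f,big(bl,(140,120,235,200)),.022))
wh=cv2.inRange(H,(0,0,165),(180,60,255)); print('white',rect(f,big(wh,(195,200,260,250)),.022))
org=cv2.inRange(H,(5,150,120),(17,255,255));print('stop',rect(f,big(org,(135,115,170,175)),.018))
g=cam("scene")
a=f['image'][110:200,125:265]; b=g['image'][205:295,235:375]
cv2.imwrite('pics/m7.png',cv2.resize(np.vstack([a,b]),(560,600*6//5*1000//1200),interpolation=cv2.INTER_CUBIC)[:600])
```

```text
[ 0.53448339 -0.16526991  0.09077733] [-1.79996387e+02 -3.70535105e-02  2.88948353e+01] [ 0.96538074 -0.09911372 -0.20752846] 0.08506489116573544
blue (array([648. , 174.7], dtype=float32), np.float32(85.15), array([ 97.5, 131.9], dtype=float32), [[593.9000244140625, 113.0999984741211], [691.0, 104.80000305175781], [702.2000122070312, 236.3000030517578], [605.0, 244.5]])
white (array([452.2,  44.3], dtype=float32), np.float32(94.42), array([ 97.4, 129.2], dtype=float32), [[398.6000061035156, 105.0], [408.6000061035156, -23.799999237060547], [505.70001220703125, -16.299999237060547], [495.70001220703125, 112.5]])
stop (array([676.9, 256.7], dtype=float32), np.float32(174.48), array([ 30.8, 113.3], dtype=float32), [[619.0999755859375, 246.8000030517578], [731.7999877929688, 235.89999389648438], [734.7999877929688, 266.6000061035156], [622.0, 277.5]])
```

View pics/m7.png

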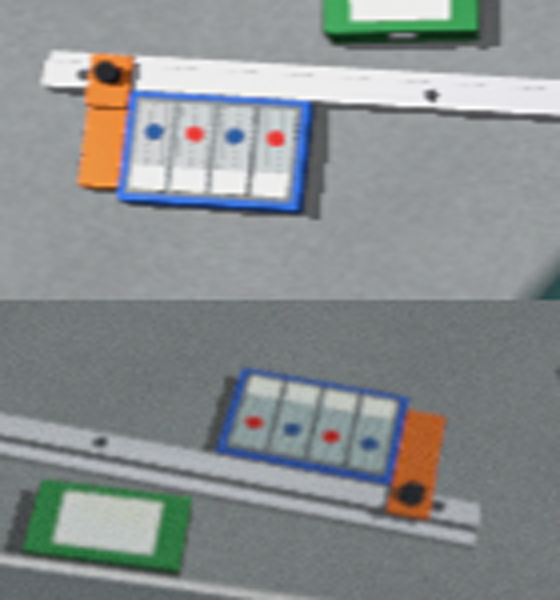

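It looks flush in both views: the tray's angle is 85.15° against the fence's 85.3°, and its end is on the stop. To make sure of the fence gap I'll do one gentle squaring push with both fingers on the near long side.

send_rows(
  plan=[85,0,0,0,-7,85,0,0,0,-7,85,0,0,0,-7,85,0,0,0,-7,85,0,0,0,-7],
)

```text
time_s: 14.72
position: [0.5359, -0.1637, 0.0904]
orientation: [180.0, -0.0, 63.9]
ft_force: [-0.1, -0.5, 0.2]
grip_width: 0.0847
```

send_rows(
  plan=[85,0,0,0,-7,85,0,0,0,-7,85,0,0,0,-7,85,0,0,0,-0.4,85,0,0,0,0],
)

```text
time_s: 15.13
position: [0.5359, -0.1638, 0.0904]
orientation: [180.0, -0.0, 84.8]
ft_force: [0.1, 0.1, -0.0]
grip_width: 0.0851
```

send_rows(
  plan=[85,38,-2,0,0,85,38,-2,0,0,85,38,-2,0,0,85,38,-2,0,0,85,38,-2,0,0],
)

```text
time_s: 15.55
position: [0.5423, 0.0279, 0.0904]
orientation: [180.0, -0.0, 84.6]
ft_force: [1.4, -0.5, 0.6]
grip_width: 0.0851
```

send_rows(
  plan=[85,38,-2,0,0,85,38,-2,0,0,85,38,-2,0,0,85,38,-2,0,0,85,0,0,0,0],
)

```text
time_s: 15.97
position: [0.5476, 0.1838, 0.0904]
orientation: [180.0, -0.1, 84.9]
ft_force: [-1.1, 0.9, -0.2]
grip_width: 0.0852
```

send_rows(
  plan=[85,0,0,30,-0.4,85,0,0,30,0,85,0,0,16,0,85,0,0,3,0,85,0,0,0,0],
)

```text
time_s: 16.38
position: [0.5473, 0.1782, 0.0107]
orientation: [-179.9, 0.0, 85.2]
ft_force: [-1.1, -0.4, -0.1]
grip_width: 0.0848
```

send_rows(
  plan=[85,0,10,0,0,85,0,10,0,0,85,0,8,0,0,85,0,6,0,0,85,0,3,0,0],
)

```text
time_s: 16.8
position: [0.586, 0.1751, 0.0121]
orientation: [179.9, -0.0, 85.3]
ft_force: [0.1, 0.2, -0.7]
grip_width: 0.0847
```

send_rows(
  plan=[85,0,2,0,0,85,0,2,0,0],
)

```text
time_s: 16.97
position: [0.5887, 0.1748, 0.0115]
orientation: [-180.0, -0.0, 85.3]
ft_force: [-0.5, -0.9, -0.2]
grip_width: 0.0847
```

send_rows(
  plan=[85,0,1.5,0,0,85,0,1.5,0,0],
)

```text
time_s: 17.13
position: [0.5903, 0.1746, 0.0112]
orientation: [-179.8, 0.0, 85.4]
ft_force: [-15.5, 0.5, 12.2]
grip_width: 0.0848
```

Contact came at the same distance along the fence normal as the first one (0.574), so the tray is flush. I'll retreat, clear everything and check.

send_rows(
  plan=[85,0,-8,0,0,85,0,-20,0,0,85,0,-10,-30,0,85,0,0,-40,0,85,0,0,-40,0],
)

```text
time_s: 17.55
position: [0.552, 0.1777, 0.1222]
orientation: [-179.9, 0.0, 85.4]
ft_force: [1.4, 0.6, 0.4]
grip_width: 0.0848
```

send_rows(
  plan=[85,-38,0,0,0,85,-38,0,0,0,85,-38,0,0,0,85,-38,0,0,0,85,-38,0,0,0],
)

```text
time_s: 17.97
position: [0.5377, -0.0131, 0.1215]
orientation: [180.0, 0.0, 85.4]
ft_force: [0.9, 0.2, 0.2]
grip_width: 0.0852
```

send_rows(
  plan=[85,-38,0,0,0,85,-38,0,0,0,85,-38,0,0,0,85,0,0,0,0,85,0,0,0,0],
)

```text
time_s: 18.38
position: [0.5287, -0.1269, 0.1212]
orientation: [180.0, 0.0, 85.2]
ft_force: [-0.3, -0.4, 0.2]
grip_width: 0.0853
```

Run:
```python
from h import *
s=sense();print(s['position'],s['ft_force'])
f=cam("top");H=hsv(f)
bl=cv2.inRange(H,(105,120,50),(130,255,255)); print('blue',rect(f,big(bl,(140,120,235,200)),.022))
wh=cv2.inRange(H,(0,0,165),(180,60,255)); print('white',rect(f,big(wh,(195,200,260,250)),.022))
old=cv2.imread('pics/top0.png'); 
red=lambda h:cv2.moments(cv2.inRange(h,(0,170,120),(4,255,255))[220:250,140:170])
for h in(cv2.cvtColor(old,cv2.COLOR_BGR2HSV),H): m=red(h);print('jar cap',m['m10']/m['m00']+140,m['m01']/m['m00']+220)
cv2.imwrite('pics/m8.png',cv2.resize(f['image'][110:200,125:265],None,fx=5.5,fy=5.5,interpolation=cv2.INTER_CUBIC))
```

```text
[ 0.52869226 -0.12686781  0.12121   ] [-0.29191858 -0.395654    0.16354389]
blue (array([648. , 174.7], dtype=float32), np.float32(85.2), array([ 97.4, 131.8], dtype=float32), [[594.0, 113.0999984741211], [691.0999755859375, 105.0], [702.0999755859375, 236.3000030517578], [605.0, 244.5]])
white (array([450.5,  60.3], dtype=float32), np.float32(5.24), array([95.4, 95.5], dtype=float32), [[398.6000061035156, 103.4000015258789], [407.29998779296875, 8.5], [502.3999938964844, 17.200000762939453], [493.70001220703125, 112.0999984741211]])
jar cap 152.626213592233 234.6359223300971
jar cap 152.8450704225352 234.77464788732394
```

View pics/m8.png

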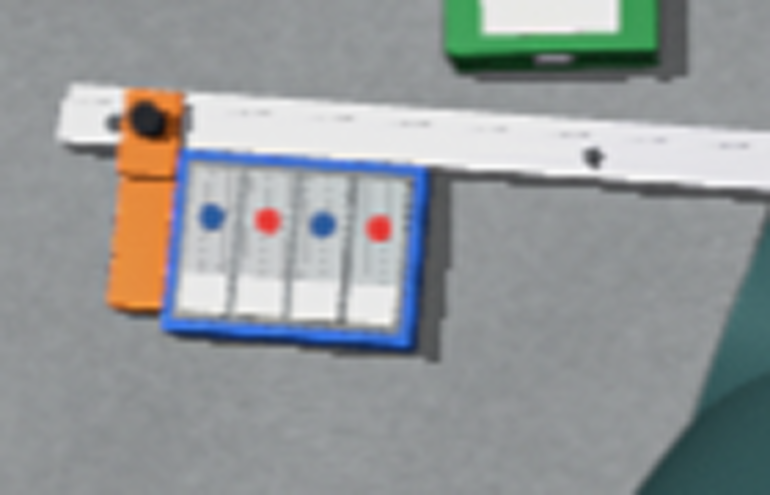

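The tray is flush on the fence and against the stop, and it did not shift when I retreated. The white tray's visible left corners and the jar are where they were; the arm hides the white tray's right part. The robot touches nothing, so I'm handing in.

```bash
python3 -c "
from station import workorder; print(workorder.sign_off())"
```

```text
the job is handed in; nothing more can be done
None
```

I pushed the blue tray to the fence with the open fingers, turned it square, and slid it along the fence until its end met the stop. A gentle two-finger push then squared it, and I handed the job in at about 18 s; no verdict was given.

**Fence and stop:**
- The squaring push met resistance at the same distance along the fence normal as the first fence contact (0.574 m both times).
- The stop contact rose to 34 N.
- The last top view puts the tray at 85.2° against the fence's 85.3°. I saw no gap at the fence or the stop, and the tray's position had not changed after I retreated.

**Other objects:**
- The jar moved less than a pixel.
- The white tray was within about 1 mm of its start when last seen whole, before the squaring push. In the final picture the arm hid its right part, so that size reading disagreed (95 × 95 mm), but its left corners matched.
- I checked the remaining objects only by eye in the pictures along the way, and nothing came near them.

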